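# Refit the filler plug of a gear reducer

### The arm

A 6-joint arm with a two-finger parallel gripper is mounted at the origin on the work surface. World frame = base frame: x ahead of the robot, y to its left, z up, the work surface at z = 0. Lengths are in m, angles in rad, forces in N, time in s.
With the tool pointing down it reaches from about 0.3 to 0.85 m from the base axis. Payload 4.2 kg.
Tool frame: the origin (TCP) lies at the centre of the arm's flange, where the gripper is bolted on; the fingertips stand ahead of it and the grasp point (between the pads) lies 172 mm ahead of it (robot.tip_reach is the z of the fingertips in the tool frame, in m); z points along the fingers, x is the direction in which the jaws open and shut, and the axes are right-handed (so a half turn about z gives the same grasp; the last joint's range is limited). The gripper opens to 91 mm and grips with 3 to 60 N. Pads are 32 mm wide; open, the fingers measure 118 mm over their backs; the gripper's body (76 mm by 178 mm) begins 60 mm behind the grasp point.
Start: joints at [1.132, 0.32, 1.565, -0, 1.257, -0.02], TCP at [0.234, 0.525, 0.405] pointing down, gripper open.
Joint ranges: [-3.11, 3.11], [-0.84, 2.01], [0.21, 2.61], [-1.34, 4.49], [0.05, 2.63], [-2.56, 2.56]. Speed limits (rad/s): [2.57, 2.57, 3.14, 3.14, 3.14, 3.14].

### API

Orientations are given as a rotation vector (axis times angle).
In Python, from workcell import robot, vision, order gives the robot as it stands.
- The arm moves only by the shell command python3 -m jog 'ROWS' [OPENING] [FORCE]. ROWS is JSON, one flat list of numbers, 6 for each row, row after row: the shift along the tool's x, y, z in mm, then the turn, a rotation vector about the tool's x, y, z in degrees. In form: [tx, ty, tz, ax, ay, az, tx, ty, tz, ax, ay, az, ...]. A call has 1 to 20 rows; each row is the pose to reach, as a shift and turn from the pose commanded when the call began, along the tool's axes at that moment; what a row does not reach only later rows make up. A row lasts 1/8 s, in which the tool goes at most 62.5 mm and 10.7 degrees, less where a joint would pass 70% of its speed; a pose out of reach is approached as far as the arm can. A call with a gripper value outside its range is refused whole. OPENING is the gripper command: -1 is fully open, 1 is shut, values between are in proportion, set as the call begins (- or left out, the last holds). The fingers move at their own pace and stop on an object; FORCE is the grip in N (left out, the last holds). Time passes only in rows, so rows that repeat a pose let the fingers close. It gives the time, the measured TCP pose, the force and the opening at its end, in the units of the state.
- robot.sense(): the state, without advancing time (a new reading comes with each control period).
- vision.read_camera(name): name is "scene" or "side" or "wrist"; returns (picture, depth): 480x640x3 uint8, red, green, blue; 480x640 float32, m along the optical axis (not along the pixel's ray), 0 where there is no reading.
- vision.camera_model(name): a dict with "fov_y" (degrees; the focal length in pixels is half the picture's height over the tangent of half this angle, whatever the lens; pixels are square), "cx", "cy" (the principal point, pixels), "T" (4x4, takes a point from camera to world coordinates); the wrist camera has in their place "hand_eye" (4x4, takes a point from camera to tool coordinates, whose origin is the TCP and whose axes are the tool frame's). Camera axes: x right, y down, z forward; pixel columns grow to the right and rows downward; lengths in m; the calibration is good to about 2 mm. The wrist camera is an equidistant fisheye: a pixel r from the principal point sees the ray r / f radians off the axis. A picture is of the moment at which its call begins: read the wrist's pose just before it. camera_model takes no time and is no camera call.
- order.finish_job(): hands the job in, once; it reports no verdict.
The state is a dict: "t": time; "q": joint angles; "qd": joint speeds; "tau": joint torques, N m; "tool_pos": TCP position; "orientation": TCP orientation; "force": force on the tool from outside, world axes, zero at the start; "ft_torque": the same for the moment, N m; "opening": opening from 0.0 (shut) to 1.0 (fully open).
Only numpy, scipy, OpenCV 4.12 (cv2) and the standard library are available. Lean on these libraries where they do the work, as an engineer would, in place of code of your own. Each camera call takes 0.05 s, during which the arm holds its last target. There are 200 camera calls.

### The job

Take the tall hex-headed filler plug out of the wooden rack and screw it into the threaded port on top of the green gear reducer until its flange sits fully home, flat on the port's face, then let go. Find the thread start by feel (it drops when turned backward) before driving it forward, and never force it, jam it or lean on it hard. Leave the other two plugs in the rack and everything else on the bench where they are.

Things in the scene. Friction and masses are not known exactly. Their poses are not given: they have to be found in the camera images.
- plug_head (a point): Centre of the hex head of the loose steel filler plug (0.24-0.42 kg, 73 mm tall), upright, thread down, in one of the rack's three holes (which one varies), flange resting on the rack. Hex: 30 mm across flats, 28 mm tall (14 mm above and below this point); one pair of flats faces along the x axis, the others 60 degrees round. z is the plug's axis, up.
- plug_flange (a point): On the plug's axis, underside of its flange, 19 mm below plug_head. The flange is 48 mm across and 5 mm thick. Below it a shank 25 mm across and 40 mm long, the last 6 mm tapered to 16 mm.
- plug_lugs (a point): On the plug's axis at the undersides of its two short thread lugs, 17.6 mm below the flange's underside and 22 mm above the shank's tip. The lugs stick out opposite one another along the x axis, to 18 mm radius; each is 4.5 mm wide and 3.5 mm thick.
- port_mouth (a point): Centre of the flat steel face (60 mm across, 112 mm above the bench) of the upright round port on top of the green gear reducer; z up along the port's axis. The bore is 39 mm wide, 44 mm deep, narrowing to 26.5 mm at the thread, which keeps the shank upright. Screwed fully home, plug_flange lies at this point. The port's thread is right-handed with two starts, 13 mm a turn.
- port_lip (a point): On the port's axis, 8 mm below the face: a level lip, 26.5 mm inner width, with two opposite notches 48 degrees wide, the thread starts. How they are turned about the axis varies and is not measured. Set down at any angle the plug's lugs mostly stand on the lip (flange 9.6 mm above the face); turned backward (counter-clockwise from above) by up to 160 degrees they drop into the notches.
- port_start (a point): On the port's axis, 14.5 mm below the face: where the lugs stand after dropping into the notches (6.5 mm drop, flange then 2.5 to 3.5 mm above the face). Beside each notch, on its backward (counter-clockwise) side, a raised lead stands 3.5 mm above the lip: lugs turned forward on the lip jam against it. Lugs set down on top of a lead (flange 13.1 mm up) fall to the lip when turned backward.
- port_seat (a point): On the port's axis, 17.6 mm below the face: where the lugs are once home. From the notches the plug is turned forward (clockwise from above): after 65 to 100 degrees the flange meets the face and it sinks no more; some 30 degrees further the thread tightens (0.2 N m is plenty), and 20 more end at a hard stop. Over about 1 N m or 40 N of push damages it. Backward in the notch is a stop too.
- reducer: The green gear reducer, fixed to the bench; origin under its centre, z up. The port stands 15 mm from its centre towards its -x side.
- rack: Light wooden block, fixed, 85 x 270 x 52 mm, origin at the centre of its underside, long side along y. Three holes 39 mm wide on its long centre line, at y = -85, 0 and 85 mm.
- breather: Bystander in the rack: steel breather with a round mushroom-shaped head, 42 mm across, 34 mm tall above the rack. Origin at the tip of its shank, 40 mm below the rack's top.
- drain: Bystander in the rack: steel drain plug with a flange 48 mm across and a small square head, 18 mm tall in all above the rack. Origin at the tip of its shank, 40 mm below the rack's top.
- oil: Bystander: plastic oil bottle, 60 mm across, 150 mm tall, standing; origin at the centre of its underside.
- grease: Bystander: steel tin, 72 mm across, 60 mm tall, standing; origin at the centre of its underside.
- bearing: Bystander: steel ball bearing ring, 52 mm across, 15 mm tall, lying on the bench; origin at the centre of its underside.
Things that resemble listed ones, but are neither listed nor needed, are in the scene too. What is shaped like the part that bears plug_head but black or orange is not meant.

How it is judged:
By the outcome, as a careful person would: the job done as asked, in the order asked, and still so for the second after the job is handed in, with the robot touching nothing.
It also fails if it takes over 72 s, if anything falls off the work surface, if the arm or the gripper's body presses on something with over 40 N, if the wrist force passes 120 N, or if a joint passes its speed limit or range.

## Working session

There is one attempt and no reset: what is moved stays moved. The work goes in short steps, Python scripts to look and compute and a shell command to move; the robot and the scene stay as the last step left them, time stands still between calls to the robot, and variables do not carry over. Pictures are saved under pics/ and viewed, about 8 in all and at most 12, crops included, and the job is handed in when it is done.

```bash
ls; mkdir -p pics
cat > h.py <<'E'
import numpy as np, cv2
from workcell import robot, vision, order
from scipy.spatial.transform import Rotation as R
def snap(n,f):
    s=robot.sense(); p,d=vision.read_camera(n); cv2.imwrite(f'pics/{f}.png',p[:,:,::-1]); np.savez(f'pics/{f}.npz',p=p,d=d,pos=s['tool_pos'],o=s['orientation']); return p,d
def ray(n,u,v):
    m=vision.camera_model(n); f=240/np.tan(np.radians(m['fov_y']/2)); x,y=u-m['cx'],v-m['cy']
    if n!='wrist': return np.array([x/f,y/f,1])
    r=np.hypot(x,y); t=r/f; return np.array([np.sin(t)*x/max(r,1e-9),np.sin(t)*y/max(r,1e-9),np.cos(t)])
def TF(n,f=None):
    m=vision.camera_model(n)
    if n!='wrist': return np.array(m['T'])
    z=np.load(f'pics/{f}.npz'); T=np.eye(4); T[:3,:3]=R.from_rotvec(z['o']).as_matrix(); T[:3,3]=z['pos']; return T@np.array(m['hand_eye'])
def pt(n,f,u,v):
    d=float(np.load(f'pics/{f}.npz')['d'][int(v),int(u)]); r=ray(n,u,v); T=TF(n,f); return T[:3,:3]@(r/r[2]*d)+T[:3,3]
def onz(n,f,u,v,z):
    r=ray(n,u,v); T=TF(n,f); w=T[:3,:3]@r; return T[:3,3]+w*(z-T[2,3])/w[2]
E
python3 - <<'E'
from h import *
s=robot.sense(); print(s, robot.tip_reach)
for n in('scene','side','wrist'):
    snap(n,n+'0'); print(n,vision.camera_model(n))
a=[cv2.imread(f'pics/{n}0.png') for n in('scene','side')]
E
```

```text
pics
{'t': 0.0, 'q': array([ 1.13201242e+00,  3.20261639e-01,  1.56567946e+00,  1.20967593e-05,
        1.25737618e+00, -2.00133994e-02]), 'qd': array([ 0.0007252 ,  0.00150611,  0.00040766, -0.00131877, -0.00017952,
       -0.00093649]), 'tau': array([-1.77232710e-04, -4.12455153e+01, -2.31971937e+01,  7.28561310e-02,
        4.57430386e-02, -1.28374877e-04]), 'tool_pos': array([0.23374712, 0.52515364, 0.40393721]), 'orientation': array([ 2.63391576e+00,  1.71068109e+00, -2.30985986e-03]), 'force': array([-0.24312881, -0.57120173,  0.17909833]), 'ft_torque': array([ 0.00904806, -0.002828  , -0.00438326]), 'opening': 0.9971949126897095} 0.1908
scene {'fov_y': 49.28916137922123, 'cx': 321.20805334143927, 'cy': 249.0709901313871, 'T': array([[ 0.82750549,  0.47347488, -0.30175519,  0.89540695],
       [ 0.56144762, -0.70102708,  0.43970172, -0.44323857],
       [-0.00335084, -0.53327532, -0.8459351 ,  0.94446306],
       [ 0.        ,  0.        ,  0.        ,  1.        ]])}
side {'fov_y': 54.16860869247518, 'cx': 322.55638801385936, 'cy': 239.2711398630348, 'T': array([[ 0.99252569, -0.0582028 ,  0.10726223,  0.49347851],
       [-0.12130063, -0.56685125,  0.81484098, -0.62661359],
       [ 0.0133757 , -0.82176158, -0.56967446,  0.52950882],
       [ 0.        ,  0.        ,  0.        ,  1.        ]])}
wrist {'fov_y': 65.70646984690485, 'cx': 314.2132249145895, 'cy': 231.83200623479232, 'hand_eye': array([[ 9.99999952e-01,  1.10274500e-04,  2.89639412e-04,
         8.06415745e-04],
       [-1.87223614e-04,  9.59703610e-01,  2.81014138e-01,
        -7.89103164e-02],
       [-2.46979296e-04, -2.81014178e-01,  9.59703585e-01,
         2.01619432e-02],
       [ 0.00000000e+00,  0.00000000e+00,  0.00000000e+00,
         1.00000000e+00]])}
```

View pics/scene0.png

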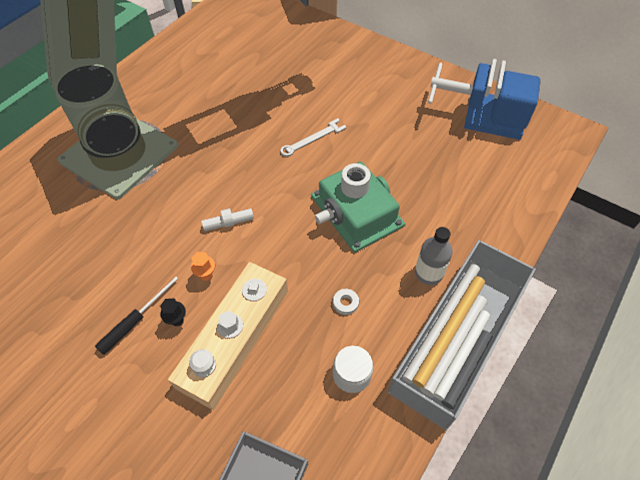

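View pics/side0.png

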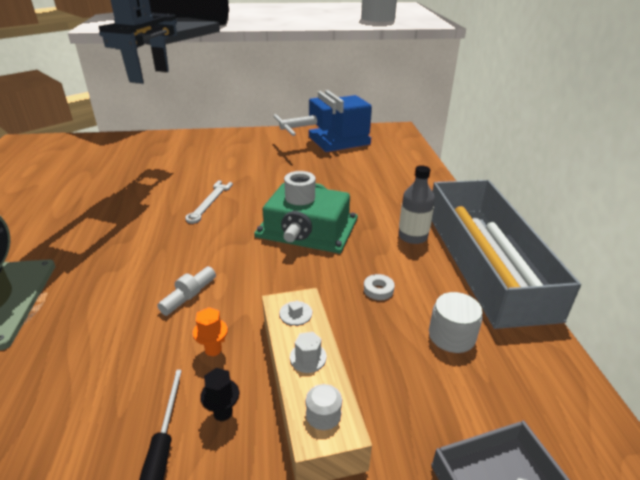

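Candidates in the scene view:
- The middle rack plug at (229,323), a tall hex with a flange. This is the one I choose.
- The drain at (254,288), low and square-headed.
- The breather at (202,361), a round mushroom head.
- The orange lookalike at (203,265).
- The black lookalike at (172,311).
- A fitting lying at (228,219).

The port is at (355,178) in the scene view and (300,183) in the side view.

Run:
```python
from h import *
for n,f,pl,po in(('scene','scene0',(229,322),(355,178)),('side','side0',(308,348),(300,184))):
    d=np.load(f'pics/{f}.npz')['d']
    for nm,(u,v),r,zt in(('plug',pl,22,None),('port',po,24,None)):
        P=np.array([pt(n,f,i,j) for j in range(v-r,v+r+1) for i in range(u-r,u+r+1) if d[j,i]>0])
        z=P[:,2]; h,e=np.histogram(z,bins=np.arange(0,.2,.004))
        print(n,nm,[(round(float(e[k]),3),int(h[k])) for k in range(len(h)) if h[k]>25])
        top=np.percentile(z,99); 
        Q=P[z>top-.006]; print('  top',top.round(4),'mean',Q.mean(0).round(4),'mid',((Q.max(0)+Q.min(0))/2).round(4),'ext',np.ptp(Q,axis=0).round(3))
# rack edge
c=[cv2.resize(cv2.imread('pics/scene0.png')[280:365,185:270],(400,400)),cv2.resize(cv2.imread('pics/side0.png')[315:385,270:340],(400,400))]
cv2.imwrite('pics/crop1.png',np.hstack(c))
```

```text
Traceback (most recent call last):
  File "h.py", line 15, in pt
    d=float(np.load(f'pics/{f}.npz')['d'][int(v),int(u)]); r=ray(n,u,v); T=TF(n,f); return T[:3,:3]@(r/r[2]*d)+T[:3,3]
                                                             ~~~^^^^^^^
  File "h.py", line 7, in ray
    m=vision.camera_model(n); f=240/np.tan(np.radians(m['fov_y']/2)); x,y=u-m['cx'],v-m['cy']
ValueError: time passes only in moves, steps and waits
```

```bash
cat >> h.py <<'E'
import functools
_cm=vision.camera_model
class V: pass
M=functools.lru_cache(None)(lambda n:_cm(n))
def ray(n,u,v):
    m=M(n); f=240/np.tan(np.radians(m['fov_y']/2)); x=np.asarray(u,float)-m['cx']; y=np.asarray(v,float)-m['cy']
    if n!='wrist': return np.stack([x/f,y/f,np.ones_like(x)],-1)
    r=np.hypot(x,y)+1e-9; t=r/f; return np.stack([np.sin(t)*x/r,np.sin(t)*y/r,np.cos(t)],-1)
def TF(n,f=None):
    m=M(n)
    if n!='wrist': return np.array(m['T'])
    z=np.load(f'pics/{f}.npz'); T=np.eye(4); T[:3,:3]=R.from_rotvec(z['o']).as_matrix(); T[:3,3]=z['pos']; return T@np.array(m['hand_eye'])
def cloud(n,f):
    z=np.load(f'pics/{f}.npz'); v,u=np.mgrid[:480,:640]; r=ray(n,u,v); T=TF(n,f)
    P=(r/r[...,2:]*z['d'][...,None])@T[:3,:3].T+T[:3,3]; P[z['d']<=0]=np.nan; return P
E
cat > m.py <<'E'
from h import *
for n,f,pl,po in(('scene','scene0',(229,322),(355,178)),('side','side0',(308,348),(300,184))):
    C=cloud(n,f)
    for nm,(u,v),r in(('plug',pl,22),('port',po,20)):
        P=C[v-r:v+r+1,u-r:u+r+1].reshape(-1,3); P=P[~np.isnan(P[:,0])]
        z=P[:,2]; h,e=np.histogram(z,bins=np.arange(0,.2,.004))
        print(n,nm,[(round(float(e[k]),3),int(h[k])) for k in range(len(h)) if h[k]>40])
        top=np.percentile(z,98); 
        Q=P[z>top-.005]; print('  top',top.round(4),'mean',Q.mean(0).round(4),'mid',((Q.max(0)+Q.min(0))/2).round(4),'ext',np.ptp(Q,axis=0).round(3))
c=[cv2.resize(cv2.imread('pics/scene0.png')[280:365,185:270],(400,400)),cv2.resize(cv2.imread('pics/side0.png')[315:385,270:340],(400,400))]
cv2.imwrite('pics/crop1.png',np.hstack(c))
E
python3 m.py
```

```text
scene plug [(0.0, 103), (0.048, 651), (0.052, 650), (0.056, 155), (0.08, 81), (0.084, 158)]
  top 0.0861 mean [ 0.5336 -0.2139  0.0847] mid [ 0.5336 -0.2138  0.0853] ext [0.033 0.031 0.008]
scene port [(0.0, 185), (0.064, 229), (0.068, 212), (0.076, 41), (0.08, 45), (0.084, 49), (0.088, 48), (0.092, 57), (0.096, 47), (0.1, 76), (0.104, 100), (0.108, 202), (0.112, 120)]
  top 0.1134 mean [0.5554 0.1796 0.1116] mid [0.5556 0.1803 0.1121] ext [0.059 0.061 0.007]
side plug [(0.048, 236), (0.052, 720), (0.056, 347), (0.06, 55), (0.064, 56), (0.068, 52), (0.072, 55), (0.076, 56), (0.08, 77), (0.084, 365)]
  top 0.0863 mean [ 0.5308 -0.2152  0.0851] mid [ 0.531  -0.2136  0.0845] ext [0.035 0.033 0.006]
side port [(0.0, 246), (0.064, 95), (0.068, 213), (0.072, 53), (0.076, 51), (0.08, 59), (0.084, 51), (0.088, 60), (0.092, 68), (0.096, 65), (0.1, 85), (0.104, 123), (0.108, 166), (0.112, 114)]
  top 0.1127 mean [0.5524 0.1772 0.1112] mid [0.5525 0.1808 0.111 ] ext [0.058 0.064 0.007]
```

View pics/crop1.png

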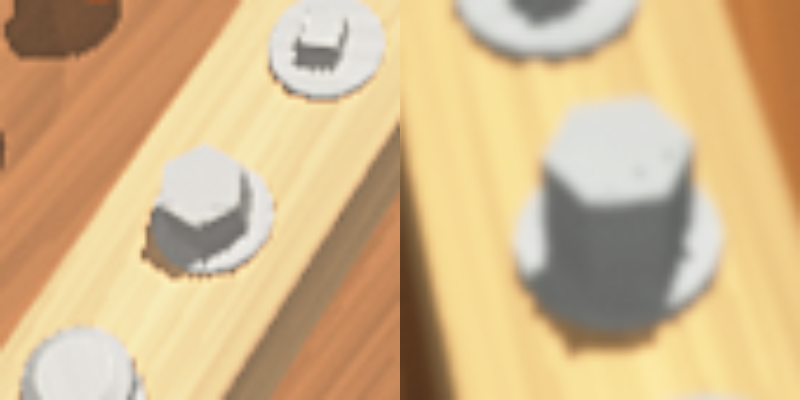

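The crop confirms it: the middle plug has a tall hex head with a flange. Next I work out the hex yaw and the first move.

```bash
cat >> h.py <<'E'
def flats(Q):
    b=[]
    for a in range(60):
        w=0
        for k in range(3):
            t=np.radians(a+60*k); s=Q[:,:2]@[np.cos(t),np.sin(t)]; w+=np.ptp(s)
        b.append(w/3)
    b=np.array(b); return int(b.argmin()),b.min(),b.max()
def totool(o,pos,tgt): return R.from_rotvec(o).inv().apply(np.asarray(tgt)-pos)*1000
E
python3 - <<'E'
from h import *
for n,f,(u,v) in(('scene','scene0',(229,322)),('side','side0',(308,348))):
    C=cloud(n,f); P=C[v-25:v+25,u-25:u+25].reshape(-1,3); P=P[P[:,2]>.0825]; print(n,flats(P))
    K=C.reshape(-1,3); K=K[(abs(K[:,2]-.051)<.004)&(abs(K[:,0]-.53)<.15)&(abs(K[:,1]+.21)<.2)]
    print(cv2.minAreaRect((K[:,:2]*1000).astype(np.float32)))
s=robot.sense(); print(R.from_rotvec(s['orientation']).as_matrix().round(3)); print(totool(s['orientation'],s['tool_pos'],[.532,-.2145,.33]), totool(s['orientation'],s['tool_pos'],[.532,-.2145,.40]))
E
```

```text
scene (34, np.float64(0.030527810584259463), np.float64(0.03357916983465676))
((487.1927490234375, -218.51779174804688), (180.2794952392578, 271.9327392578125), 7.13929557800293)
side (33, np.float64(0.03145949621496502), np.float64(0.03489490007268395))
((483.2621154785156, -218.265869140625), (181.54010009765625, 272.6510009765625), 6.629119396209717)
[[ 0.407  0.914 -0.001]
 [ 0.914 -0.407 -0.001]
 [-0.001 -0.    -1.   ]]
[-554.40542131  573.25845449   74.86489684] [-554.49915291  573.25844681    4.8649596 ]
```

```bash
python3 -m jog '[-554,573,75,0,0,92.5,-554,573,75,0,0,92.5,-554,573,75,0,0,92.5,-554,573,75,0,0,92.5,-554,573,75,0,0,92.5,-554,573,75,0,0,92.5,-554,573,75,0,0,92.5,-554,573,75,0,0,92.5,-554,573,75,0,0,92.5,-554,573,75,0,0,92.5,-554,573,75,0,0,92.5,-554,573,75,0,0,92.5,-554,573,75,0,0,92.5,-554,573,75,0,0,92.5,-554,573,75,0,0,92.5]' -0.32 40
cat > w.py <<'E'
from h import *
import sys
f=sys.argv[1]; snap('wrist',f); C=cloud('wrist',f); s=robot.sense()
print(s['t'],s['tool_pos'],'yaw',np.degrees(np.arctan2(*R.from_rotvec(s['orientation']).as_matrix()[[1,0],0])),'q',s['q'].round(3))
P=C.reshape(-1,3)
for nm,c,z0,z1 in(('head',(.532,-.2145),.080,.095),('port',(.554,.180),.107,.118)):
    Q=P[(np.hypot(P[:,0]-c[0],P[:,1]-c[1])<.045)&(P[:,2]>z0)&(P[:,2]<z1)]
    if len(Q)>50:
        print(nm,len(Q),Q.mean(0).round(4),((Q.max(0)+Q.min(0))/2).round(4),np.ptp(Q,axis=0).round(3),flats(Q),cv2.minEnclosingCircle((Q[:,:2]*1000).astype(np.float32)))
E
python3 w.py w1
```

```text
t: 2.02
tool_pos: [0.5316, -0.2134, 0.3292]
orientation: [-3.057, 0.72, 0.003]
force: [0.5, 0.2, -0.2]
opening: 0.664
2.075 [ 0.53154494 -0.21288394  0.32953072] yaw -26.460695864070935 q [-4.010e-01  3.730e-01  1.684e+00  1.000e-03  1.086e+00  6.000e-02]
head 1875 [ 0.5332 -0.2117  0.0846] [ 0.5329 -0.2119  0.0834] [0.034 0.031 0.007] (33, np.float64(0.03067541443669054), np.float64(0.03435938591145054)) ((533.1046752929688, -212.39767456054688), 17.420166015625)
```

View pics/w1.png

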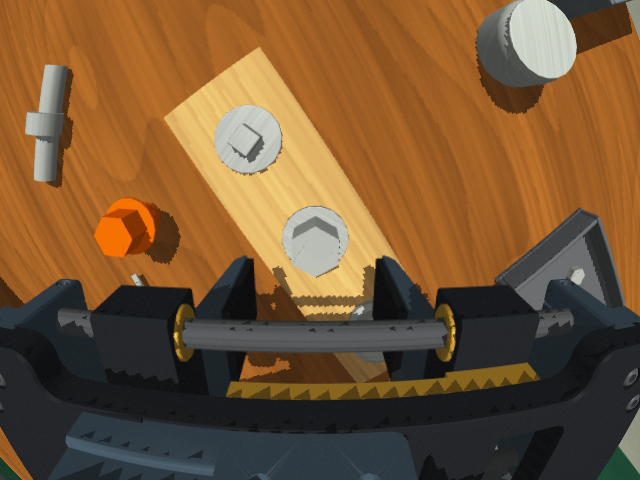

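The wrist view shows the hex plug at (316,240), the drain at (248,139) and orange at (127,228). All match, so I go down and grip.

```bash
python3 -m jog '[0.5,0,25,0,0,0,0.5,0,50,0,0,0,0.5,0,68,0,0,0,0.5,0,78,0,0,0,0.5,0,78,0,0,0]'; python3 -m jog '[0,0,0,0,0,0,0,0,0,0,0,0,0,0,0,0,0,0,0,0,0,0,0,0,0,0,0,0,0,0,0,0,0,0,0,0]' 1 15; python3 w.py w2
```

```text
t: 2.7
tool_pos: [0.5323, -0.2132, 0.2516]
orientation: [-3.058, 0.718, 0.001]
force: [-0.9, -1.0, 0.1]
opening: 0.661
t: 3.45
tool_pos: [0.5323, -0.214, 0.2521]
orientation: [-3.058, 0.72, 0.0]
force: [-2.8, 0.5, 4.7]
opening: 0.323
3.5 [ 0.53234717 -0.21401411  0.25207005] yaw -26.497113892567093 q [-0.402  0.454  1.776  0.     0.912  0.06 ]
head 3787 [ 0.5366 -0.2065  0.0854] [ 0.5405 -0.2057  0.0875] [0.047 0.039 0.015] (3, np.float64(0.03918508478564622), np.float64(0.04421474521537711)) ((539.8223876953125, -199.56411743164062), 25.979164123535156)
```

View pics/w2.png

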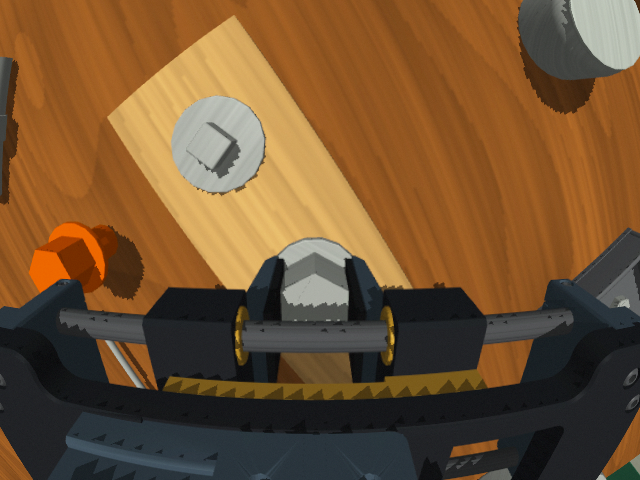

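Gripped on the flats (29 mm). I regrip 60 degrees round, 1.5 mm higher, so the plug is centred in the other direction too.

```bash
python3 -m jog '[0,0,-1.5,0,0,0,0,0,-1.5,0,0,0,0,0,-1.5,0,0,0,0,0,-1.5,0,0,-10,0,0,-1.5,0,0,-20,0,0,-1.5,0,0,-30,0,0,-1.5,0,0,-40,0,0,-1.5,0,0,-50,0,0,-1.5,0,0,-60,0,0,-1.5,0,0,-60]' 0 15; python3 -m jog '[0,0,0,0,0,0,0,0,0,0,0,0,0,0,0,0,0,0,0,0,0,0,0,0]' 1 40;  python3 -m jog '[0,0,-20,0,0,0,0,0,-50,0,0,0,0,0,-80,0,0,0,0,0,-95,0,0,0,0,0,-95,0,0,0]'; python3 w.py w3
```

```text
t: 4.75
tool_pos: [0.5325, -0.214, 0.2531]
orientation: [-3.009, -0.902, -0.0]
force: [0.0, 0.3, 0.1]
opening: 0.501
t: 5.25
tool_pos: [0.5325, -0.214, 0.2532]
orientation: [3.008, 0.905, 0.001]
force: [0.4, -0.6, -0.5]
opening: 0.323
t: 5.88
tool_pos: [0.5324, -0.2141, 0.3485]
orientation: [3.008, 0.905, 0.001]
force: [-0.5, -0.4, -3.4]
opening: 0.33
5.925 [ 0.53220637 -0.21392652  0.34744309] yaw 33.50402234687599 q [-0.402  0.359  1.656  0.     1.128 -0.987]
```

View pics/w3.png

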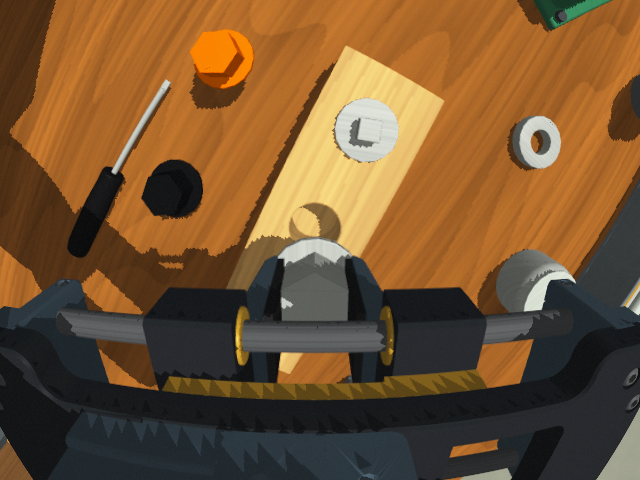

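Plug held (weight about 3.4 N). I move over the port, overshooting in y so the wrist camera can see it past the plug.

```bash
python3 -m jog '[0,0,-50,0,0,0,268,-373,-50,0,0,30,268,-373,-50,0,0,30,268,-373,-50,0,0,30,268,-373,-50,0,0,30,268,-373,-50,0,0,30,268,-373,-50,0,0,30,268,-373,-50,0,0,30,268,-373,-50,0,0,30,268,-373,-50,0,0,30,268,-373,-50,0,0,30,268,-373,-50,0,0,30]'; python3 w.py w4
python3 - <<'E'
from h import *
from scipy.optimize import least_squares
for n,f in(('scene','scene0'),('side','side0'),('wrist','w4')):
    P=cloud(n,f); m=(np.hypot(P[...,0]-.554,P[...,1]-.18)<.045)&(P[...,2]>.1085)&(P[...,2]<.117)
    Q=P[m]; print(n,len(Q),np.median(Q[:,2]))
    if len(Q)<100: continue
    # ring model: fit circle r=30 to hull & use inner 19.5 boundary
    best=None
    g=np.arange(-6,6.1,.25)/1000
    for dx in g:
        for dy in g:
            r=np.hypot(Q[:,0]-.554-dx,Q[:,1]-.18-dy); c=((r<.0302)&(r>.0193)).sum()
            best=max(best or (0,),(c,[(.554+dx,.18+dy)]))
            
    L=[(dx,dy) for dx in g for dy in g if ((lambda r:((r<.0302)&(r>.0193)).sum())(np.hypot(Q[:,0]-.554-dx,Q[:,1]-.18-dy)))>=best[0]-3]
    print(best[0],np.mean(L,0)+[.554,.18])
E
```

```text
t: 7.42
tool_pos: [0.5501, 0.2438, 0.3977]
orientation: [3.139, 0.094, -0.002]
force: [0.0, -0.6, -3.1]
opening: 0.325
7.475 [0.55011635 0.24375557 0.39796582] yaw 3.4170485025417467 q [ 0.398  0.366  1.512 -0.     1.264  0.338]
scene 304 0.11162235713089702
287 [0.55559459 0.18025676]
side 269 0.11180656339937539
253 [0.55270536 0.17958929]
wrist 0 nan
  return _methods._mean(a, axis=axis, dtype=dtype,
  ret = ret.dtype.type(ret / rcount)
```

View pics/w4.png

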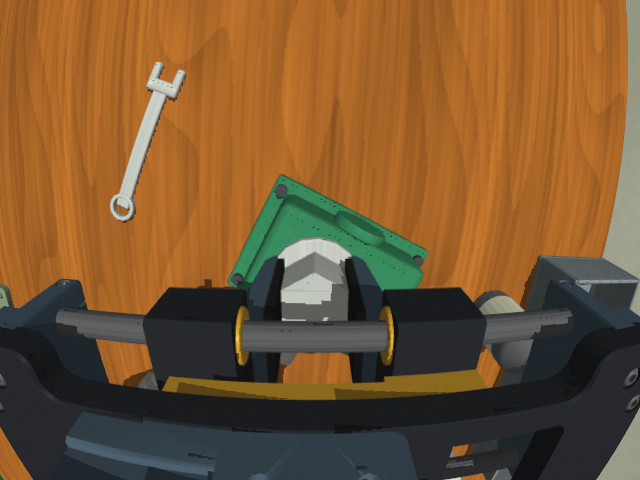

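The wrist camera looks towards tool -y, so I back off to the port's other side.

```bash
python3 -m jog '[-4,144,0,0,0,0,-4,144,0,0,0,0,-4,144,0,0,0,0,-4,144,0,0,0,0,-4,144,0,0,0,0]'; python3 w.py w5
cat > port.py <<'E'
from h import *
import sys
P=cloud('wrist',sys.argv[1]); m=(np.hypot(P[...,0]-.554,P[...,1]-.18)<.045)&(P[...,2]>.106)&(P[...,2]<.119)
Q=P[m]; print(len(Q),np.median(Q[:,2]))
g=np.arange(-6,6.1,.25)/1000
S=np.array([[((lambda r:((r<.0302)&(r>.0193)).sum())(np.hypot(Q[:,0]-.554-dx,Q[:,1]-.18-dy))) for dy in g] for dx in g])
i=np.argwhere(S>=S.max()-.002*len(Q)); print(S.max(), g[i].mean(0)+[.554,.18])
E
python3 port.py w5
```

```text
t: 8.1
tool_pos: [0.5549, 0.1015, 0.3984]
orientation: [-3.139, -0.096, -0.001]
force: [0.1, -0.4, -3.9]
opening: 0.323
8.15 [0.55486518 0.10182578 0.39828925] yaw 3.5513821087562936 q [1.610e-01 3.070e-01 1.600e+00 1.000e-03 1.234e+00 9.900e-02]
port 3171 [0.5547 0.1822 0.1116] [0.5547 0.1821 0.1108] [0.059 0.059 0.008] (25, np.float64(0.059137334115504765), np.float64(0.05965351508820208)) ((554.6600952148438, 182.37220764160156), 30.03645133972168)
3206 0.11171554102120465
3074 [0.5545 0.182 ]
```

View pics/w5.png

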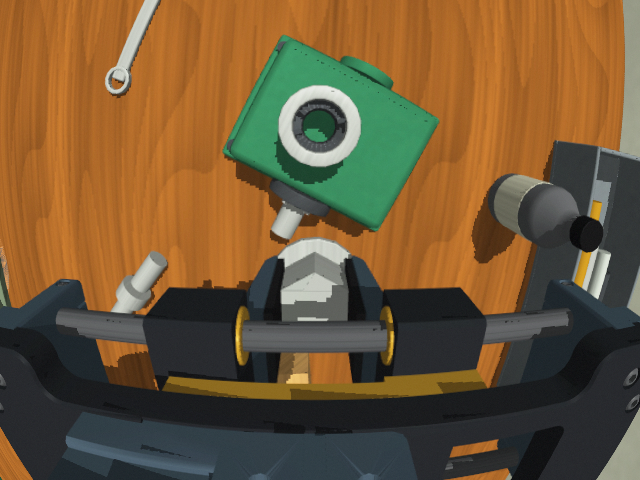

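Wrist, less its earlier 1.9 mm bias, and the fixed cameras agree on the port at about (0.5544, 0.1803). Moving above it, tip just above the face.

```bash
python3 -m jog '[4.4,-50,0,0,0,0,4.4,-78.5,0,0,0,0,4.4,-78.5,30,0,0,0,4.4,-78.5,38,0,0,0,4.4,-78.5,38,0,0,0,4.4,-78.5,38,0,0,0,4.4,-78.5,38,0,0,0]'; python3 -c "
from h import *
s=robot.sense();print(s['tool_pos'],s['force'],s['ft_torque'],s['q'])"; python3 -m jog '[0,0,10,0,0,0,0,0,20,0,0,0,0,0,28,0,0,0,0,0,28,0,0,0,0,0,28,0,0,0]';python3 -c "
from h import *
s=robot.sense();print(s['tool_pos'],s['force'],s['ft_torque'])"
```

```text
t: 9.02
tool_pos: [0.5547, 0.1794, 0.3613]
orientation: [-3.14, -0.095, -0.003]
force: [-0.0, -0.9, -3.9]
opening: 0.326
[0.55469182 0.17937464 0.36125858] [-0.00693952 -0.92685683 -3.86820816] [-0.0925991   0.08915271  0.05723809] [2.93008402e-01 3.61607805e-01 1.61483234e+00 1.19340666e-04
 1.16323260e+00 2.32233624e-01]
t: 9.65
tool_pos: [0.5542, 0.1799, 0.3318]
orientation: [-3.139, -0.096, 0.002]
force: [-0.1, 3.6, -5.3]
opening: 0.326
[0.55424608 0.1799124  0.33180805] [-0.13286434  3.63250903 -5.34446083] [ 7.56642394e-01  3.16258758e-01 -2.66942746e-04]
```

```bash
cat > s.py <<'E'
from h import *
s=robot.sense();print('t%.2f'%s['t'],'pos',s['tool_pos'].round(4),'flange_mm %.1f'%((s['tool_pos'][2]-.2011-.1118)*1000),'F',s['force'].round(1),'T',s['ft_torque'].round(2),'q6 %.2f'%s['q'][5],'op %.3f'%s['opening'])
E
python3 -m jog '[0,-0.7,0,0,0,0,0,-0.7,0,0,0,0,0,-0.7,4,0,0,0,0,-0.7,4,0,0,0]' >/dev/null; python3 s.py; python3 -m jog '[0,0,2,0,0,0,0,0,4,0,0,0,0,0,5,0,0,0,0,0,5,0,0,0]'>/dev/null; python3 s.py
```

```text
t10.15 pos [0.5543 0.1802 0.3281] flange_mm 15.2 F [-1.3  1.8 -4.2] T [ 0.52  0.43 -0.07] q6 0.23 op 0.328
t10.65 pos [0.5544 0.1805 0.3235] flange_mm 10.6 F [-2.5  5.3  0.7] T [ 0.88  0.57 -0.12] q6 0.23 op 0.326
```

```bash
python3 -m jog '[-0.4,-0.9,0,0,0,0,-0.4,-0.9,0,0,0,0,-0.4,-0.9,0,0,0,0]' >/dev/null; python3 s.py; python3 -m jog '[0,0,1,0,0,0,0,0,1,0,0,0,0,0,1,0,0,0]'>/dev/null; python3 s.py
```

```text
t11.03 pos [0.5543 0.181  0.3233] flange_mm 10.4 F [-0.5  2.9 -1. ] T [ 0.46  0.21 -0.08] q6 0.24 op 0.324
t11.40 pos [0.5542 0.1811 0.3223] flange_mm 9.4 F [ 1.5  1.7 -1.6] T [ 0.41 -0.06 -0.11] q6 0.24 op 0.324
```

```bash
python3 -m jog '[0,-0.3,1,0,0,0,0,-0.3,1,0,0,0,0,-0.3,1,0,0,0]' >/dev/null; python3 s.py; python3 -m jog '[0,0,1,0,0,0,0,0,1,0,0,0,0,0,1,0,0,0]'>/dev/null; python3 s.py
```

```text
t11.78 pos [0.5541 0.1812 0.3216] flange_mm 8.7 F [0.7 0.6 2.8] T [-0.03 -0.08 -0.15] q6 0.24 op 0.326
t12.15 pos [0.5541 0.1813 0.3201] flange_mm 7.2 F [ 2.5 -0.2 -0.5] T [-0.08 -0.35 -0.21] q6 0.24 op 0.326
```

```bash
python3 -m jog '[0,0,1,0,0,0,0,0,1,0,0,0,0,0,1,0,0,0]' >/dev/null; python3 s.py; python3 -m jog '[0,0,0,0,0,0,0,0,0,0,0,0]'>/dev/null; python3 s.py
```

```text
t12.53 pos [0.5539 0.1813 0.3191] flange_mm 6.2 F [ 2.  -0.1  0.5] T [-0.25 -0.33 -0.17] q6 0.24 op 0.326
t12.78 pos [0.5539 0.1814 0.3191] flange_mm 6.2 F [ 1.7 -1.5 -1.6] T [-0.3  -0.39 -0.17] q6 0.24 op 0.324
```

Run:
```python
from h import *
p,d=snap('side','side1'); cv2.imwrite('pics/c2.png',cv2.resize(p[130:230,240:360,::-1],(720,600),interpolation=cv2.INTER_CUBIC))
```

```text
(no output)
```

View pics/c2.png

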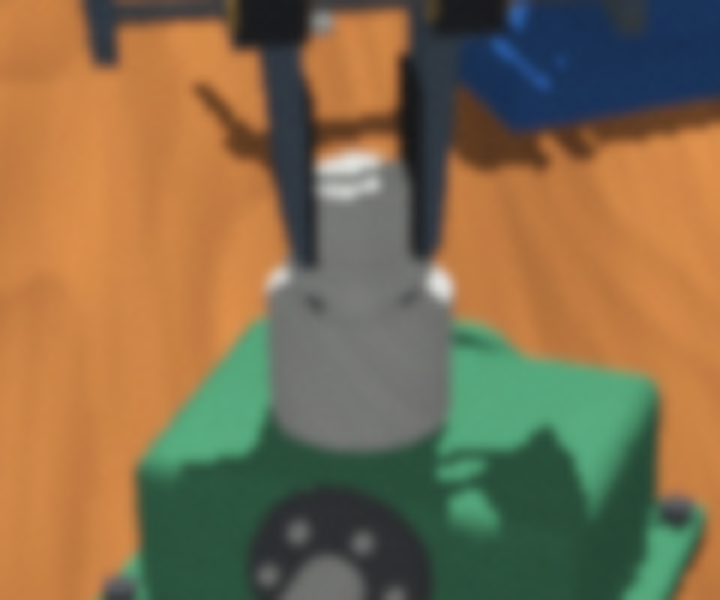

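The side crop shows the plug upright in the port with the flange just over the face. It keeps sinking below lip height with little force, so it was probably set down in the thread starts. I continue in small steps.

```bash
python3 -m jog '[-0.4,0.3,1.5,0,0,0,-0.4,0.3,1.5,0,0,0]' >/dev/null; python3 s.py; python3 -m jog '[0,0,1,0,0,0,0,0,1,0,0,0,0,0,1,0,0,0]'>/dev/null; python3 s.py
```

```text
t13.07 pos [0.5535 0.1812 0.3176] flange_mm 4.7 F [ 2.9 -0.8 -0.7] T [-0.11 -0.45 -0.18] q6 0.24 op 0.326
t13.45 pos [0.5534 0.1812 0.3166] flange_mm 3.7 F [-0.2 -0.2 -0.5] T [-0.18 -0.18 -0.14] q6 0.24 op 0.327
```

```bash
python3 -m jog '[0,0,0.7,0,0,0,0,0,0.7,0,0,0,0,0,0.7,0,0,0]' >/dev/null; python3 s.py; python3 -m jog '[0,0,0.7,0,0,0,0,0,0.7,0,0,0,0,0,0.7,0,0,0]'>/dev/null; python3 s.py
```

```text
t13.82 pos [0.5534 0.1811 0.3166] flange_mm 3.7 F [-0.3 -0.9  6.7] T [-0.17  0.21 -0.17] q6 0.24 op 0.328
t14.20 pos [0.5533 0.1811 0.3165] flange_mm 3.6 F [-1.4 -0.3  8.1] T [-0.16  0.45 -0.09] q6 0.24 op 0.324
```

Floor of the notch reached (flange about 3.6 mm up, firm support). I feel gently backward to confirm the thread start.

```bash
python3 -m jog '[0,0,-0.5,0,0,-2,0,0,-0.5,0,0,-4,0,0,-0.5,0,0,-6,0,0,-0.5,0,0,-6]' >/dev/null; python3 s.py; python3 -m jog '[0,0,0,0,0,-3,0,0,0,0,0,-6,0,0,0,0,0,-6]'>/dev/null; python3 s.py
```

```text
t14.70 pos [0.5534 0.1811 0.3166] flange_mm 3.7 F [-1.8  0.2  6.4] T [-0.12  0.37 -1.05] q6 0.13 op 0.327
t15.07 pos [0.5533 0.1814 0.3165] flange_mm 3.6 F [-1.8  0.9  6.7] T [ 0.11  0.36 -1.09] q6 0.03 op 0.336
```

Backward stop felt, so the lugs are in the notches. Its torque was about 1.05 N m, more than I wanted. I back off at once and cut the grip so the jaws slip well below 1 N m.

```bash
python3 -m jog '[0,0,0,0,0,8,0,0,0,0,0,14,0,0,0,0,0,14]' - 20 >/dev/null; python3 s.py; python3 -m jog '[0,0,0.2,0,0,5,0,0,0.4,0,0,10,0,0,0.6,0,0,16,0,0,0.6,0,0,16]'>/dev/null; python3 s.py
```

```text
t15.45 pos [0.5536 0.1812 0.3161] flange_mm 3.2 F [ 0.  -0.8  3.3] T [-0.05  0.04 -0.06] q6 0.27 op 0.343
t15.95 pos [0.5536 0.1812 0.3155] flange_mm 2.6 F [0.1 0.4 3.6] T [-0.04  0.07 -0.01] q6 0.55 op 0.335
```

```bash
python3 -m jog '[0,0,0.3,0,0,7,0,0,0.5,0,0,14,0,0,0.8,0,0,21,0,0,1,0,0,28,0,0,1,0,0,28]'>/dev/null; python3 s.py;  python3 -m jog '[0,0,0.3,0,0,7,0,0,0.5,0,0,14,0,0,0.7,0,0,20,0,0,0.7,0,0,20]'>/dev/null; python3 s.py
```

```text
t16.57 pos [0.5536 0.1812 0.3145] flange_mm 1.6 F [-0.1  0.7  5. ] T [-0.05  0.13 -0.06] q6 1.03 op 0.343
t17.07 pos [0.5535 0.1812 0.3138] flange_mm 0.9 F [-0.3 -0.4  5.1] T [-0.01  0.25 -0.07] q6 1.38 op 0.342
```

```bash
python3 -m jog '[0,0,0.2,0,0,5,0,0,0.35,0,0,10,0,0,0.5,0,0,15,0,0,0.5,0,0,15]'>/dev/null; python3 s.py;  python3 -m jog '[0,0,0.1,0,0,5,0,0,0.2,0,0,10,0,0,0.3,0,0,15,0,0,0.3,0,0,15]'>/dev/null; python3 s.py;  python3 -m jog '[0,0,0,0,0,5,0,0,0,0,0,10,0,0,0,0,0,10]'>/dev/null; python3 s.py
```

```text
t17.57 pos [0.5535 0.1811 0.3132] flange_mm 0.3 F [ 0.6 -0.3  4.4] T [-0.03  0.22 -0.08] q6 1.64 op 0.340
t18.07 pos [0.5537 0.1811 0.313 ] flange_mm 0.1 F [-0.1 -0.2  5.1] T [-0.05  0.16 -0.02] q6 1.91 op 0.340
t18.45 pos [0.5536 0.1811 0.313 ] flange_mm 0.1 F [-0.2 -0.4  4.7] T [ 0.    0.26 -0.02] q6 2.08 op 0.344
```

Flange home (no further sink). Now I snug it in small steps.

```bash
python3 -m jog '[0,0,0,0,0,5,0,0,0,0,0,10,0,0,0,0,0,10]'>/dev/null; python3 s.py; python3 -m jog '[0,0,0,0,0,3,0,0,0,0,0,5,0,0,0,0,0,5]'>/dev/null; python3 s.py;  python3 -m jog '[0,0,0,0,0,3,0,0,0,0,0,5,0,0,0,0,0,5]'>/dev/null; python3 s.py
```

```text
t18.82 pos [0.5536 0.181  0.313 ] flange_mm 0.1 F [-1.1 -1.2  5.3] T [ 0.01  0.24 -0.05] q6 2.26 op 0.340
t19.20 pos [0.5536 0.181  0.313 ] flange_mm 0.1 F [ 0.5 -1.4  5.1] T [-0.12  0.12  0.11] q6 2.34 op 0.337
t19.57 pos [0.5536 0.181  0.3129] flange_mm -0.0 F [-1.  -1.6  5.1] T [-0.16  0.13  0.06] q6 2.43 op 0.328
```

```bash
python3 -m jog '[0,0,0,0,0,2,0,0,0,0,0,4,0,0,0,0,0,4]'>/dev/null; python3 s.py; python3 -m jog '[0,0,0,0,0,2,0,0,0,0,0,2,0,0,0,0,0,2]'>/dev/null; python3 s.py
```

```text
t19.95 pos [0.5536 0.181  0.3129] flange_mm -0.0 F [ 0.3 -1.2  4.5] T [-0.17  0.08  0.14] q6 2.50 op 0.325
t20.32 pos [0.5536 0.181  0.3129] flange_mm -0.0 F [-1.3 -1.1  5.3] T [-0.14  0.18  0.27] q6 2.54 op 0.329
```

Thread tightened: torque rose by about 0.3 N m with no further sink. Unload, release, retreat.

```bash
python3 -m jog '[0,0,-0.8,0,0,-1,0,0,-0.8,0,0,-1]' >/dev/null; python3 s.py; python3 -m jog '[0,0,0,0,0,0,0,0,0,0,0,0,0,0,0,0,0,0,0,0,0,0,0,0]' -0.32 >/dev/null; python3 s.py; python3 -m jog '[0,0,-10,0,0,0,0,0,-30,0,0,0,0,0,-60,0,0,0,0,0,-100,0,0,0,0,0,-130,0,0,0,0,0,-130,0,0,0]'>/dev/null; python3 s.py
python3 - <<'E'
from h import *
for n in('scene','side'):
    p,d=snap(n,n+'2'); P=cloud(n,n+'2'); m=(np.hypot(P[...,0]-.554,P[...,1]-.1805)<.014); z=P[m][:,2]; print(n,'head top',np.nanmedian(z),np.nanpercentile(z,90))
    r=np.hypot(P[...,0]-.554,P[...,1]-.1805); print('flange top',np.nanpercentile(P[(r<.023)&(r>.018)&(P[...,2]>.1)][:,2],[10,50,90]))
c=[cv2.imread('pics/scene2.png')[110:410,150:450],cv2.imread('pics/side2.png')[110:410,150:450]]
cv2.imwrite('pics/fin.png',cv2.resize(np.hstack(c),(800,400)))
E
```

```text
t20.57 pos [0.5537 0.1809 0.3129] flange_mm -0.0 F [ 2.6  0.4 -1.3] T [-0.14 -0.26 -0.07] q6 2.52 op 0.327
t21.07 pos [0.5534 0.1811 0.3135] flange_mm 0.6 F [-0.2 -0.4 -0.8] T [ 0.02  0.18 -0.06] q6 2.52 op 0.657
t21.82 pos [0.5537 0.1812 0.4469] flange_mm 134.0 F [ 0.  -0.5 -0.3] T [0.04 0.14 0.01] q6 2.52 op 0.660
scene head top 0.1456527341554137 0.39935184144022234
flange top [0.11527722 0.37094875 0.403465  ]
side head top 0.14542445909423818 0.41725743264237025
flange top [0.11699324 0.39742243 0.41553521]
```

View pics/fin.png

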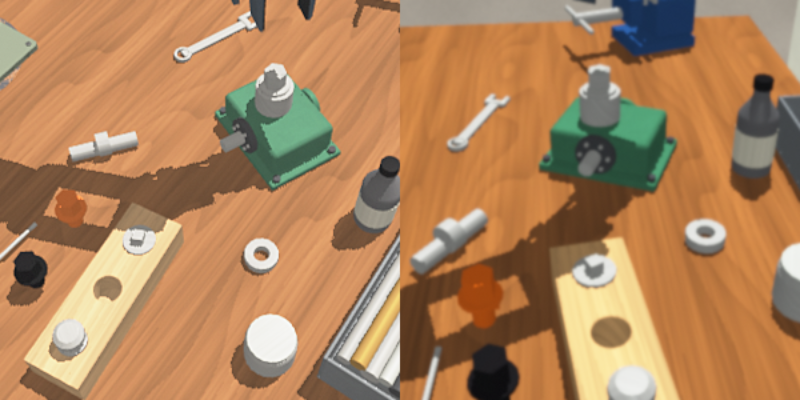

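Head top measures 145.5 mm (145 expected when home) and the flange top about 117 mm. The pictures show the plug upright, the rack's middle hole empty, and the other two plugs and the bench things still in place. Handing in.

```bash
python3 -c "
from h import *
print(order.finish_job())"
```

```text
the job is handed in; nothing more can be done
None
```

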